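# Seat a lens barrel in the V-block of a bonding jig and hold it down

### The job

On the repair bench, first wind the jig's guard away from the V-block by turning the crank wheel one full turn counter-clockwise (seen from above) by its knob until it stops; do not push the guard itself. Then take the lens barrel from its cork rest and lay it lengthwise in the V-block, midway along it, glass front towards the guard's end, and press it down firmly (about 10 N) so that it bears on both flanks. The job finishes while you are still holding it pressed there: do not let go at the end, and leave the dispenser, tape roll and screwdriver alone.

Things in the scene. Friction and masses are not known exactly. Their poses are not given: they have to be found in the camera images.
- jig: Fixed aluminium jig. Origin: on the table right below the middle of the V. x runs along the V towards the guard's end, y across it towards the crank wheel, z up. Base plate 12 mm thick, x -75 to 125 mm, y -50 to 190 mm. Two V-notched supports, 16 mm thick, 72 mm wide, are centred at x = -42 and +42 mm; in the 68 mm gap between them, free for fingers, lies only a plate, top at 16 mm.
- v_seat (a point): Where the centre of the barrel's tube is when seated: jig frame (0, 0, 60 mm); axes as the jig's. The V is 90 degrees, opening straight up, flanks at 45 degrees; its root line (flanks produced) is 31.7 mm above the table, its upper lips 57.7 mm above it and 26 mm either side of the middle.
- flank_left: The V flanks on the crank's side (+y) of both supports, one rigid piece; same origin and axes as the jig. Polished and slippery, rigid, no spring: a barrel pressed or held even a little to one side bears on one flank only, and the tool then feels a sideways push.
- flank_right: The V flanks on the other side (-y), same origin and axes as the jig. Rigid, no spring.
- guard: Steel bar 16 mm wide, 63 to 70 mm above the table, across the notch of the support at x = +42 mm (y -30 to 53 mm, where a leg goes down to its rack). The crank moves it along the jig's x, 10 mm per rad, off the V: bar centred at x = 105 mm after a full turn. Origin slides with it: it is the jig's origin when the crank reads 0, the bar 42 mm from it in x. Axes as the jig's.
- crank (a joint): Angle of the crank wheel, rad, growing counter-clockwise seen from above. It starts between -0.5 and 0 and ends at a stop at 6.6. At 0 (and 6.28) the knob lies from the wheel's axis in the jig's +y. Light friction (about 0.06 N m), stays where it is left.
- crank_axis (a point): On the wheel's vertical axis, at the height of the middle of the knob (56 mm above the table); jig frame (0, 130 mm, 56 mm). The wheel is a disc of 100 mm diameter, its upper face 32 mm above the table, with a hub 28 mm in diameter up to 38 mm.
- crank_knob (a point): Middle of the upright round black knob on the wheel, 40 mm from the axis; 18 mm in diameter, from 32 to 68 mm above the table. The knob spins freely on its pin, so a hand that grips it need not turn.
- barrel: Loose lens barrel, a dark metal tube 40 mm in diameter and 120 mm long with a narrower mount (28 mm diameter, 14 mm long) at its rear. About 0.24 kg. Origin: centre of the tube, on its axis. x runs along the axis to the glass front. Starts lying level in the rest, 45 mm above the table.
- barrel_front (a point): Centre of the barrel's glass front face, 60 mm from its origin along its x.
- rest: Fixed cork rest under the barrel, 70 x 33 mm, 30 mm high, narrower than the barrel, which fingers can straddle. Origin: centre of its underside; x along the barrel.
- dispenser: Bystander: loose yellow solvent dispenser 62 x 62 mm with a steel cap, 83 mm high. Origin: centre of its underside.
- tape_roll: Bystander: loose roll of tape lying flat, 90 mm in diameter, 24 mm high. Origin: centre of its underside.
- screwdriver: Bystander: loose screwdriver lying on the table, along its x.

How it is judged:
On the way:
1. the crank wheel has been turned a full turn and the guard is off the V (value of joint crank above 6.2 rad), for 0.1 s.
At the end, for the whole second after the job is handed in: Fingers hold the barrel (over 3 N), each V flank is pressed with over 4 N; tube centre within 10 mm of the seat along the V, 2 mm across it and in height, axis within 0.03 rad of the V, glass front to the guard end, at rest; crank past 6.1 rad (contact force between barrel and flank_left above 4 N and contact force between barrel and flank_right above 4 N and contact force between the fingers and barrel above 3 N and angle between the x axis of barrel and the x axis of jig, either way round below 0.03 rad and z of barrel in the frame of v_seat between -0.0025 and 0.002 m and y of barrel in the frame of v_seat between -0.002 and 0.002 m and x of barrel in the frame of v_seat between -0.01 and 0.01 m and x of barrel_front in the frame of v_seat above 0 m and linear speed of barrel below 0.01 m/s and value of joint crank above 6.1 rad); the arm keeps its last pose, push and grip.
It fails at once if the guard is pushed directly by the robot or with the barrel (contact force between any of the arm, the fingers and guard above 3 N or contact force between barrel and guard above 5 N).
It fails at once if the dispenser is displaced by over 25 mm (distance of dispenser from where it was at the start of the episode above 0.025 m).
It fails at once if the tape_roll is displaced by over 25 mm (distance of tape_roll from where it was at the start of the episode above 0.025 m).
It fails at once if the screwdriver is displaced by over 25 mm (distance of screwdriver from where it was at the start of the episode above 0.025 m).
It also fails if it takes over 72 s, if anything falls off the work surface, if the arm or the gripper's body presses on something with over 40 N, if the wrist force passes 120 N, or if a joint passes its speed limit or range.

### The arm

A 6-joint arm with a two-finger parallel gripper is mounted at the origin on the work surface. World frame = base frame: x ahead of the robot, y to its left, z up, the work surface at z = 0. Lengths are in m, angles in rad, forces in N, time in s.
With the tool pointing down it reaches from about 0.275 to 0.825 m from the base axis. Payload 4.9 kg.
Tool frame: the origin (TCP) lies midway between the tips of the shut fingers; the grasp point (between the pads) lies 19 mm behind it (bot.grip_depth is the distance from the TCP to the grasp point, in m); z points along the fingers, y is the line along which they close (so a half turn about z gives the same grasp; the last joint's range is limited). The gripper opens to 85 mm and grips with 20 to 120 N. Pads are 22 mm wide; open, the fingers measure 114 mm over their backs; the gripper's body (76 mm by 85 mm) begins 54 mm behind the grasp point. The pads swing forward as they close: fully open they stand 13 mm farther back than shut.
Start: joints at [1.035, 0.326, -0.193, 1.052, 0, 1.437], TCP at [0.215, 0.506, 0.231] pointing down, gripper open.
Joint ranges: [-2.65, 2.65], [-0.97, 1.79], [-1.3, 1.35], [-1.93, 2.1], [-1.47, 1.37], [-3.14, 3.14]. Speed limits (rad/s): [2.57, 2.57, 3.14, 3.14, 3.14, 3.14].

### API

Orientations are given as a unit quaternion [w, x, y, z].
In Python, from cell import bot gives the robot as it stands. Calls block until the motion is done:
- bot.move_pose(position, orientation): joint-space move of the TCP to a pose.
- bot.move_linear(position, speed=0.15, rotation=None, until_force=None): straight line of the TCP; rotation=None keeps the orientation; speed is the mean speed in m/s. With until_force (N) it stops when the force on the tool has changed by that much, and returns True; else False.
- bot.goto_joints(angles): joint-space move.
- bot.set_gripper(opening, grasp_force=None): opening from 0.0 (shut) to 1.0 (fully open); grasp_force is the grip in N (None keeps the last); returns when the fingers have stopped.
- bot.wait(seconds).
- bot.solve_ik(position, orientation): joint angles nearest the present ones, or None.
- bot.camera(name): name is "scene" or "top" or "wrist"; returns the picture (400x640x3 uint8, red, green, blue); there is no depth.
- bot.calibration(name): a dict with "mtx" (3x3 intrinsics, pixels), "k1" (the pictures are not rectified: a ray, as slopes to the right and down, at radius r is drawn at 1 + k1 r^2 times it, then the intrinsics apply), "extrinsics" (4x4, takes a point from world to camera coordinates); the wrist camera has in their place "hand_eye" (4x4, takes a point from camera to tool coordinates, whose origin is the TCP and whose axes are the flange's). Camera axes: x right, y down, z forward; pixel columns grow to the right and rows downward; lengths in m; the calibration is good to about 2 mm. A picture is of the moment at which its call begins: read the wrist's pose just before it. calibration takes no time and is no camera call.
A pose or a line that the arm cannot do raises bot.PlanningError and nothing moves.
- bot.close_job(): hands the job in; it is judged then, once.
Trained networks look in the newest picture that a camera, given by its name, has taken for a name from the list of things; names that differ only in an ending like _2 or _b are one class to them, and where a whole thing is asked for, a point or a joint stands for the part that bears it (a point fixed in the world has none). Each returns a list of dicts, best first, with "confidence" (0 to 1); they miss things now and then, are a little off and sometimes report something else, mostly with a low value. They report only what shows in the picture. A call takes as long as a camera call.
- bot.search_frame(camera, thing): "bbox" ([left, top, width, height] in pixels, round what is visible of it).
Readings, each from a call of its own:
- bot.read_clock(): time.
- bot.read_joint_positions(): joint angles.
- bot.read_joint_vel(): joint speeds.
- bot.read_joint_efforts(): joint torques, N m.
- bot.read_position(): TCP position.
- bot.read_tool_rot(): TCP orientation.
- bot.read_ft_force(): force on the tool from outside, world axes, zero at the start.
- bot.read_moment(): the same for the moment, N m.
- bot.read_gripper_width(): opening from 0.0 (shut) to 1.0 (fully open).
- bot.read_finger_force(): force on a finger pad.
Only numpy, scipy, OpenCV 4.12 (cv2) and the standard library are available. Lean on these libraries where they do the work, as an engineer would, in place of code of your own. Each camera call takes 0.05 s, during which the arm holds its last target. There are 200 camera calls.

## Working session

There is one attempt and no reset: what is moved stays moved. The work goes in short steps, each a Python script; the robot and the scene stay as the last script left them, time stands still between calls to the robot, and variables do not carry over. Pictures are saved under pics/ and viewed, at most 10 in all, crops included, and the job is handed in when it is done.

```bash
mkdir -p pics; ls; cat > h.py <<'E'
from cell import bot
import numpy as np, cv2
from scipy.spatial.transform import Rotation as R
def save(n,name): cv2.imwrite('pics/'+name,cv2.cvtColor(np.asarray(n),cv2.COLOR_RGB2BGR))
def quat(M): q=R.from_matrix(M).as_quat(); return [q[3],q[0],q[1],q[2]]
def rot(q): return R.from_quat([q[1],q[2],q[3],q[0]]).as_matrix()
def down(a):
    # tool z down, tool y (closing line) at world angle a
    y=np.array([np.cos(a),np.sin(a),0]); z=np.array([0,0,-1.]); x=np.cross(y,z)
    return quat(np.column_stack([x,y,z]))
def cam(name,pose=None):
    c=bot.calibration(name); K=np.array(c['mtx'])
    if name=='wrist':
        p,q=pose; T=np.eye(4); T[:3,:3]=rot(q); T[:3,3]=p
        W=T@np.array(c['hand_eye'])
    else: W=np.linalg.inv(np.array(c['extrinsics']))
    return K,c['k1'],W
def pix2w(C,uv,z):
    K,k1,W=C; d=np.linalg.solve(K,[uv[0],uv[1],1.])[:2]; s=d.copy()
    for _ in range(30): s=d/(1+k1*(s@s))
    r=W[:3,:3]@np.array([s[0],s[1],1]); o=W[:3,3]
    return o+r*(z-o[2])/r[2]
def w2pix(C,P):
    K,k1,W=C; p=np.linalg.inv(W)@np.append(P,1); s=p[:2]/p[2]; s=s*(1+k1*(s@s))
    return (K@np.append(s,1))[:2]
E
python3 - <<'E'
from h import *
for c in('top','scene'):
    save(bot.camera(c),c+'0.png')
    for t in ['jig','crank_knob','crank','barrel','barrel_front','rest','guard','dispenser','tape_roll','screwdriver','flank_left']:
        r=bot.search_frame(c,t)
        print(c,t,[(np.round(d['bbox']).tolist(),round(d['confidence'],2)) for d in r[:2]])
    print(bot.calibration(c))
print(bot.calibration('wrist'), bot.read_tool_rot(),bot.read_clock())
E
```

```text
pics
top jig [([198.0, 166.0, 84.0, 77.0], 0.96)]
top crank_knob [([202.0, 192.0, 35.0, 36.0], 0.6)]
top crank [([200.0, 194.0, 36.0, 34.0], 0.75)]
top barrel [([352.0, 212.0, 23.0, 48.0], 0.6), ([200.0, 192.0, 36.0, 36.0], 0.49)]
top barrel_front [([354.0, 214.0, 22.0, 50.0], 0.7)]
top rest [([222.0, 195.0, 53.0, 39.0], 0.65), ([203.0, 165.0, 81.0, 74.0], 0.3)]
top guard [([224.0, 194.0, 51.0, 42.0], 0.58)]
top dispenser [([412.0, 260.0, 24.0, 25.0], 0.89)]
top tape_roll [([275.0, 113.0, 35.0, 33.0], 0.83), ([354.0, 211.0, 21.0, 50.0], 0.64)]
top screwdriver [([363.0, 124.0, 19.0, 66.0], 0.71)]
top flank_left [([254.0, 224.0, 6.0, 5.0], 0.66)]
{'mtx': array([[508.26656533,   0.        , 321.9430955 ],
       [  0.        , 508.26656533, 201.38915441],
       [  0.        ,   0.        ,   1.        ]]), 'k1': -0.1420976198767802, 'extrinsics': array([[ 0.02462949, -0.99961505,  0.01277235, -0.14633161],
       [-0.99548316, -0.02569546, -0.09139491,  0.58826883],
       [ 0.09168792, -0.01046365, -0.99573281,  1.42907408],
       [ 0.        ,  0.        ,  0.        ,  1.        ]]
[... 973 characters left out ...]
00785 ,  1.2801699 ],
       [ 0.        ,  0.        ,  0.        ,  1.        ]])}
{'mtx': array([[336.24438139,   0.        , 320.86551137],
       [  0.        , 336.24438139, 194.50429989],
       [  0.        ,   0.        ,   1.        ]]), 'k1': -0.020163676536176102, 'hand_eye': array([[ 1.83581558e-04, -9.63622272e-01, -2.67267811e-01,
         6.72207351e-02],
       [ 9.99999640e-01, -4.44965012e-05,  8.47312329e-04,
        -5.44278286e-04],
       [-8.28381514e-04, -2.67267870e-01,  9.63621917e-01,
        -1.44112444e-01],
       [ 0.00000000e+00,  0.00000000e+00,  0.00000000e+00,
         1.00000000e+00]])} [-8.36693534e-06  1.99548580e-01  9.79887935e-01 -2.23990093e-06] 1.2
```

View pics/top0.png

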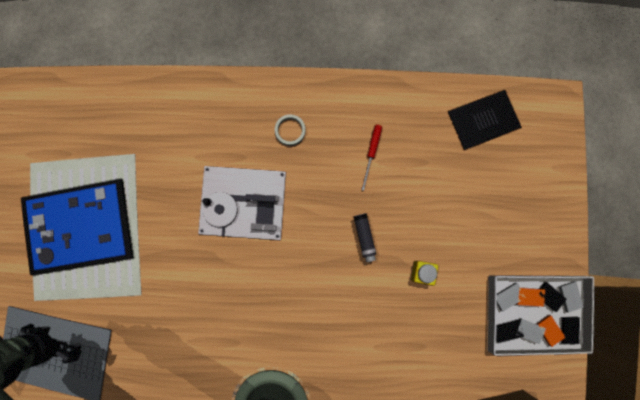

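View pics/scene0.png

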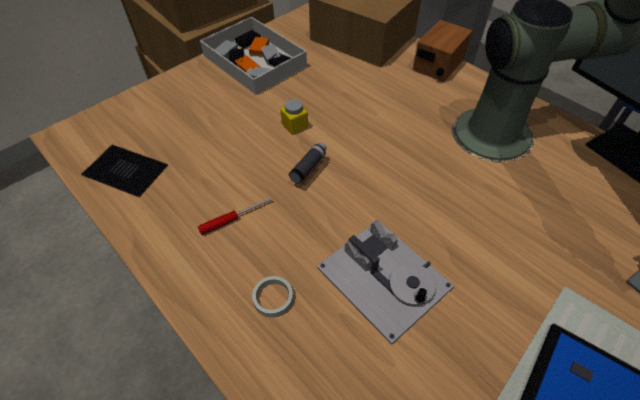

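Top view: the jig is at about (198–285, 167–240), with the wheel at (220,210), the knob at (207,202) and the guard bar at about (262,198). The barrel runs from (361,218) to (370,258), and its lighter narrow end is at the bottom, so the rear points towards −x. The bystanders are clear of all of these. Next I go above the jig and look from close by.

```bash
python3 - <<'E'
from h import *
C=cam('top')
for n,uv,z in [('c1',(204,167),.012),('c2',(285,170),.012),('c3',(282,240),.012),('c4',(199,235),.012),('axis',(220,210),.032),('knob',(207,202),.068),('bf',(361,216),.045),('br',(371,261),.045)]:
    print(n,pix2w(C,uv,z).round(4))
j=pix2w(C,(242,204),.02)
for a in (0,np.pi):
    tx=np.array([np.cos(a-0),0]); 
    M=rot(down(a)); p=j+M[:,0]*0.056; p[2]=.26
    q=bot.solve_ik(p,down(a)); print(a,p.round(3),q)
    if q is not None and a==0: use=(p,a)
p,a=use
bot.move_pose(p,down(a))
P=bot.read_position(),bot.read_tool_rot()
im=bot.camera('wrist'); save(im,'w1.png'); np.save('w1.npy',np.concatenate([P[0],P[1]]))
for t in ['crank_knob','guard','jig']: print(t,bot.search_frame('wrist',t)[:2])
print(P,bot.read_clock())
E
```

```text
c1 [0.6855 0.2166 0.012 ]
c2 [ 0.6823 -0.0217  0.012 ]
c3 [ 0.4786 -0.0194  0.012 ]
c4 [0.4863 0.2221 0.012 ]
axis [0.5591 0.1598 0.032 ]
knob [0.5781 0.1906 0.068 ]
bf [ 0.5515 -0.2428  0.045 ]
br [ 0.4253 -0.2735  0.045 ]
0 [0.579 0.155 0.26 ] [ 0.13824954  0.40314694 -0.00504725  1.16260213  0.          1.70904587]
3.141592653589793 [0.579 0.043 0.26 ] [-0.05321084  0.36706953 -0.05888112  1.14484567  0.         -1.62400716]
crank_knob [{'bbox': [264.1, 118.8, 89.5, 81.6], 'confidence': 0.78}]
guard [{'bbox': [243.8, 160.1, 102.6, 148.1], 'confidence': 0.68}]
jig [{'bbox': [242.5, 101.7, 176.5, 205.6], 'confidence': 0.84}]
(array([0.57849888, 0.15588257, 0.25997708]), array([-2.23924166e-04,  7.06522685e-01,  7.07690359e-01,  1.66026786e-05])) 3.2417
```

View pics/w1.png

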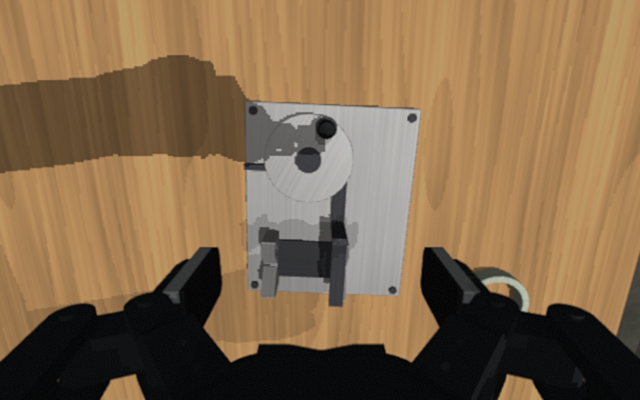

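The wrist view shows the plate corners at (246,102), (419,108), (401,296) and (246,291), the hub at (308,160) and the knob top at (326,129). I'll fit the jig pose to these points.

```bash
python3 - <<'E'
from h import *
d=np.load('w1.npy'); C=cam('wrist',(d[:3],d[3:]))
uv=[(246,102),(419,108),(401,296),(246,291),(308,160)]
J=np.array([(-75,190),(125,190),(125,-50),(-75,-50),(0,130)])/1e3
Z=[.012]*4+[.038]
W=np.array([pix2w(C,u,z)[:2] for u,z in zip(uv,Z)])
print(W.round(4))
A=J-J.mean(0);B=W-W.mean(0); H=A.T@B; th=np.arctan2(H[0,1]-H[1,0],H[0,0]+H[1,1])
Rm=np.array([[np.cos(th),-np.sin(th)],[np.sin(th),np.cos(th)]]); t=W.mean(0)-Rm@J.mean(0)
print('th',th,'t',t,'res mm',((J@Rm.T+t-W)*1e3).round(1))
k=Rm.T@(pix2w(C,(326,129),.068)[:2]-t); print('knob jig',k,'ang',np.arctan2(-k[0],k[1]-.13),'r',np.hypot(k[0],k[1]-.13))
np.save('jig.npy',[th,*t])
Ct=cam('top')
Wt=np.array([pix2w(Ct,u,.012)[:2] for u in [(204,167),(285,170),(282,240),(199,235)]]); print(Wt)
for dth in (0,np.pi):
  for ang in np.linspace(-.4,6.7,8):
    p=Rm@(np.array([0,.13])+.04*np.array([-np.sin(ang),np.cos(ang)]))+t
    q=bot.solve_ik([*p,.06-bot.grip_depth],down(th+dth)); print(dth,None if q is None else q.round(2))
E
```

```text
[[ 0.4943  0.2225]
 [ 0.6898  0.2164]
 [ 0.6852 -0.0247]
 [ 0.4804 -0.0176]
 [ 0.5646  0.161 ]]
th -0.036392771942379394 t [0.55988951 0.03031847] res mm [[-2.4  0.4]
 [ 1.9 -0.7]
 [-2.2  0.5]
 [ 2.7  0.6]
 [ 0.  -0.8]]
knob jig [0.01776253 0.1673643 ] ang -0.4437647470369036 r 0.041371467903889216
[[ 0.68553569  0.21661266]
 [ 0.68232499 -0.02167505]
 [ 0.47864016 -0.01936895]
 [ 0.48626756  0.22213218]]
0 [ 0.21  0.62 -0.25  0.7   0.    1.81]
0 [ 0.21  0.56 -0.36  0.65  0.    1.82]
0 [ 0.16  0.52 -0.43  0.61  0.    1.77]
0 [ 0.1   0.54 -0.4   0.63  0.    1.7 ]
0 [ 0.09  0.59 -0.3   0.68  0.    1.69]
0 [ 0.14  0.64 -0.21  0.72  0.    1.74]
0 [ 0.2   0.63 -0.23  0.71  0.    1.8 ]
0 [ 0.22  0.58 -0.33  0.66  0.    1.83]
3.141592653589793 [ 0.21  0.62 -0.25  0.7   0.   -1.33]
3.141592653589793 [ 0.21  0.56 -0.36  0.65  0.   -1.32]
3.141592653589793 [ 0.16  0.52 -0.43  0.61  0.   -1.37]
3.141592653589793 [ 0.1   0.54 -0.4   0.63  0.   -1.44]
3.141592653589793 [ 0.09  0.59 -0.3   0.68  0.   -1.45]
3.141592653589793 [ 0.14  0.64 -0.21  0.72  0.   -1.4 ]
3.141592653589793 [ 0.2   0.63 -0.23  0.71  0.   -1.34]
3.141592653589793 [ 0.22  0.58 -0.33  0.66  0.   -1.32]
```

```bash
cat > crank.py <<'E'
from h import *
th,*t=np.load('jig.npy'); t=np.array(t)
Rm=np.array([[np.cos(th),-np.sin(th)],[np.sin(th),np.cos(th)]])
zt=.06-bot.grip_depth
def kp(a,z=zt): return [*(Rm@(np.array([0,.13])+.04*np.array([-np.sin(a),np.cos(a)]))+t),z]
E
python3 - <<'E'
from crank import *
a=-.444; q=down(th)
bot.set_gripper(.55,30)
bot.move_pose(kp(a,.13),q)
print('contact',bot.move_linear(kp(a),speed=.1,until_force=8),bot.read_position(),kp(a))
f0=bot.read_ft_force()
bot.set_gripper(0,30)
print('w',bot.read_gripper_width(),bot.read_finger_force(),bot.read_ft_force()-f0)
A=np.linspace(a,6.2,25)[1:]
for i,b in enumerate(A):
    bot.move_linear(kp(b),speed=.08)
    f=bot.read_ft_force()-f0
    if i%3==0: print(round(b,2),f.round(1))
    if np.linalg.norm(f)>25: print('abort',b,f);break
else:
    for b in (6.35,6.5,6.65,6.75):
        s=bot.move_linear(kp(b),speed=.05,until_force=8); print(b,s,(bot.read_ft_force()-f0).round(1))
        if s: break
print(bot.read_position(),bot.read_clock(),bot.read_gripper_width())
save(bot.camera('scene'),'s2.png')
E
```

```text
contact False [0.58378013 0.19581753 0.04205191] [np.float64(0.5831046314402143), np.float64(0.19570493141110512), 0.041299999999999996]
w 0.19964951083423182 29.638331830501556 [-0.29470393 -1.07594858  4.48418519]
-0.17 [-0.9  0.1  6.4]
0.66 [-2.6  0.1  8.5]
1.49 [-0.2 -2.8  8.6]
2.32 [ 1.2 -2.   5.9]
3.15 [ 0.7 -0.4  7. ]
3.99 [0.3 0.7 7.4]
4.82 [ 0.7 -0.6  7.5]
5.65 [-0.2  0.5  7.2]
6.35 False [-0.9 -0.9  9.7]
6.5 False [-0.6 -1.1  9.9]
6.65 True [ 0.9 -0.4  0.2]
[0.55365876 0.19929865 0.04212016] 13.4583 0.19678127246311827
```

```bash
python3 - <<'E'
from crank import *
p=bot.read_position()
bot.set_gripper(.55); bot.move_linear([p[0],p[1],.2],speed=.25)
print(bot.read_ft_force())
b=np.array([.495,-.256])
for s in (1,-1):
    for n,xy,ang in (('bar',b,.24),('v',t,th)): print(s,n,bot.solve_ik([*xy,.04],down(ang+s*np.pi/2)))
bot.set_gripper(1)
a=.24-np.pi/2
if bot.solve_ik([*b,.04],down(a)) is None: a+=np.pi
else:
  q1=bot.solve_ik([*b,.04],down(a)); q2=bot.solve_ik([*b,.04],down(a+np.pi))
  if q2 is not None and abs(q2[5])<abs(q1[5]): a+=np.pi
M=rot(down(a)); v=np.array([*b,.26])+M[:,0]*.05
bot.move_pose(v,down(a))
P=bot.read_position(),bot.read_tool_rot()
im=bot.camera('wrist'); save(im,'w2.png'); np.save('w2.npy',np.concatenate(P))
for n in ['barrel','barrel_front']: print(n,bot.search_frame('wrist',n)[:2])
im=bot.camera('top'); save(cv2.resize(np.asarray(im)[150:260,185:300],None,fx=4,fy=4,interpolation=cv2.INTER_CUBIC),'t2.png')
print(a,bot.read_clock())
E
```

```text
[ 0.14883858  0.20944867 -0.57396356]
1 bar [-0.60974746  0.53805398 -0.40957972  0.62316263  0.         -0.84974746]
1 v [-0.07754411  0.54300894 -0.4000997   0.62768768  0.         -0.04115134]
-1 bar [-0.60974746  0.53805398 -0.40957972  0.62316263  0.          2.29184519]
-1 v [-0.07754411  0.54300894 -0.4000997   0.62768768  0.          3.10044131]
barrel [{'bbox': [299.7, 147.5, 42.1, 121.5], 'confidence': 0.76}]
barrel_front [{'bbox': [302.3, 146.7, 39.8, 128.3], 'confidence': 0.79}, {'bbox': [508.3, 258.6, 37.9, 27.6], 'confidence': 0.25}]
1.8107963267948965 17.6917
```

View pics/w2.png

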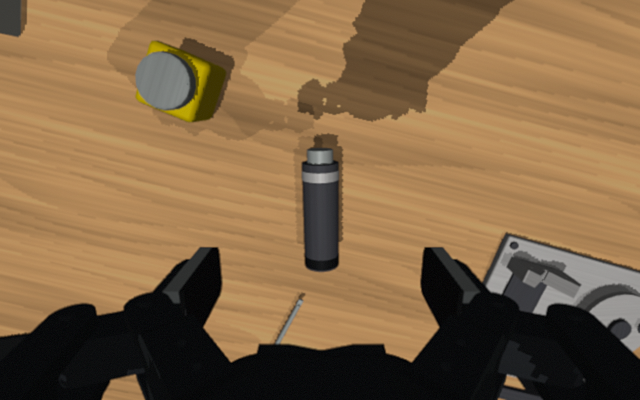

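View pics/t2.png

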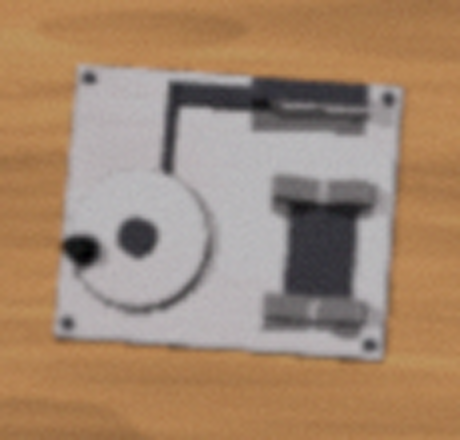

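The wrist view shows the barrel running from its rear mount at (319,152) to its front end at (321,270), so the glass faces away from the base (+x). The top crop shows the guard bar (y≈118) well clear of the V supports, with the wheel turned to its stop. Now I grasp the barrel and refine the jig pose from the top corners.

```bash
python3 - <<'E'
from crank import *
Ct=cam('top'); c=np.array([(78,66),(404,86),(383,358),(55,338)])/4+[185,150]
J=np.array([(-75,190),(125,190),(125,-50),(-75,-50)])/1e3
J=J[[1,2,3,0]]
W=np.array([pix2w(Ct,u,.012)[:2] for u in c])
A=J-J.mean(0);B=W-W.mean(0);H=A.T@B; t2=np.arctan2(H[0,1]-H[1,0],H[0,0]+H[1,1])
r=np.array([[np.cos(t2),-np.sin(t2)],[np.sin(t2),np.cos(t2)]]); print('top fit',t2,W.mean(0)-r@J.mean(0),'old',th,t, ((J-J.mean(0))@r.T-B).round(4).tolist())
d=np.load('w2.npy'); C=cam('wrist',(d[:3],d[3:]))
f=pix2w(C,(321.5,270),.058)[:2]; rr=pix2w(C,(320,162),.058)[:2]
ax=(f-rr)/np.linalg.norm(f-rr); ang=np.arctan2(ax[1],ax[0]); ctr=(f+rr)/2
print('len',np.linalg.norm(f-rr),'ang',ang,'ctr',ctr,'from front',f-.06*ax)
q=down(ang+np.pi/2); np.save('bar.npy',[ang,*ctr])
bot.move_pose([*ctr,.13],q)
print(bot.move_linear([*ctr,.022],speed=.12,until_force=8),bot.read_position())
f0=bot.read_ft_force(); bot.set_gripper(0,70)
print('w',bot.read_gripper_width(),bot.read_finger_force(),bot.read_ft_force()-f0)
print('lift',bot.move_linear([*ctr,.18],speed=.12)); bot.wait(.3)
print(bot.read_gripper_width(),bot.read_finger_force(),bot.read_ft_force(),bot.read_moment(),bot.read_clock())
save(bot.camera('wrist'),'w3.png')
E
```

```text
top fit -0.03792838436726518 [0.55554035 0.03041648] old -0.036392771942379394 [0.55988951 0.03031847] [[0.0006, 0.0003], [0.0006, 0.0004], [-0.0013, -0.001], [0.0001, 0.0002]]
len 0.12448977492682935 ang 0.2535663001443951 ctr [ 0.50082694 -0.25481881] from front [ 0.50300005 -0.25425566]
False [ 0.50148994 -0.25534224  0.02289333]
w 0.45028764417363387 69.6564245223999 [-2.74196628  1.5756505   5.04305081]
lift False
0.44836050012207534 70.42061448097229 [-1.02777957 -0.05749267 -2.69327299] [-0.00570411 -0.04460274  0.01103707] 21.6333
```

View pics/w3.png

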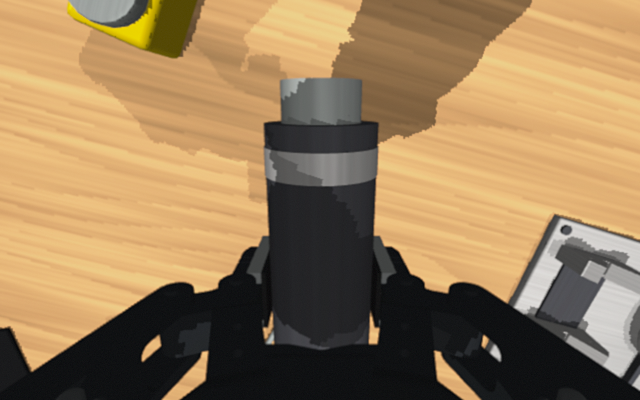

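The barrel is held squarely between the pads, with its rear shoulder at about row 122. Next I compute its offset along the axis and lower it into the V with force feedback.

```bash
python3 - <<'E'
from crank import *
p=np.array(bot.read_position()); o=bot.read_tool_rot(); C=cam('wrist',(p,o)); M=rot(o)
s=(pix2w(C,(320,122),.202+.016)-p)@M[:,0]; off=s-.06   # barrel centre lies off along tool +x (rearwards)
print('rear dist',s)
ex=np.array([np.cos(th),np.sin(th)]); ey=np.array([-np.sin(th),np.cos(th)])
tj=np.array([.5577,.0303]); goal=tj+ex*off
q=down(th+np.pi/2)
bot.move_pose([*goal,.18],q)
bot.move_linear([*goal,.05],speed=.12); bot.wait(.3)
f0=bot.read_ft_force();m0=bot.read_moment(); np.save('f0.npy',np.array([f0,m0])); np.save('goal.npy',goal)
print('f0',f0.round(1),bot.read_position())
r=bot.move_linear([*goal,.034],speed=.02,until_force=4); bot.wait(.2)
f=bot.read_ft_force()-f0
print(r,bot.read_position(),'jig fx,fy,fz',(f[:2]@ex).round(2),(f[:2]@ey).round(2),f[2].round(2),'m',(bot.read_moment()-m0).round(3),bot.read_clock())
save(bot.camera('wrist'),'w4.png')
E
```

```text
rear dist 0.06143967919916572
f0 [-0.7 -0.4 -3. ] [0.55943312 0.03026809 0.05043129]
True [0.55870477 0.03122523 0.03811675] jig fx,fy,fz 2.06 4.92 3.75 m [ 0.734 -0.378 -0.044] 25.1167
```

View pics/w4.png

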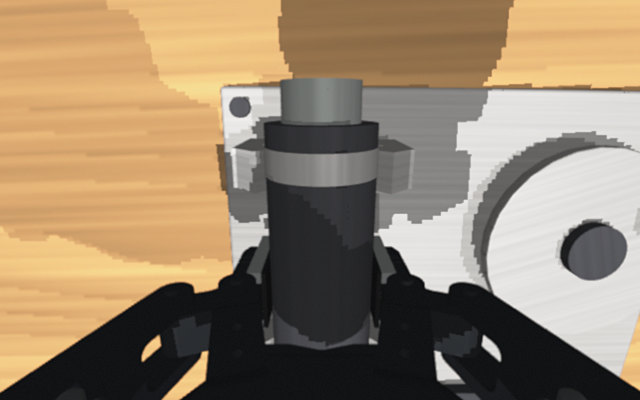

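The barrel bears on the −y flank only: the side push is +4.9 N in jig y. I'll step it sideways and down until the side force vanishes at about 12 N of press.

```bash
cat > press.py <<'E'
from crank import *
ex=np.array([np.cos(th),np.sin(th)]); ey=np.array([-np.sin(th),np.cos(th)]); q=down(th+np.pi/2)
f0,m0=np.load('f0.npy')
def F():
    f=bot.read_ft_force()-f0; return f[:2]@ex,f[:2]@ey,f[2]
c=np.array(bot.read_position())
E
python3 - <<'E'
from press import *
np.set_printoptions(suppress=True)
for i in range(25):
    fx,fy,fz=F()
    print(i,np.round([fx,fy,fz],1),((c-np.array([*np.load('goal.npy'),.038]))*1e3).round(2),(bot.read_moment()-m0).round(2))
    if abs(fy)<1 and 11<fz<15: break
    if abs(fy)>25 or fz>30: print('stop');break
    c[:2]+=ey*np.clip(.00012*fy,-.0006,.0006)
    c[2]-=np.clip(.0001*(13-fz),-.0004,.0005)
    bot.move_linear(c,speed=.01); bot.wait(.15)
np.save('c.npy',c); print(bot.read_position(),bot.read_clock())
E
```

```text
0 [3.1 4.2 4.1] [-0.44  0.98  0.1 ] [ 0.83 -0.37 -0.1 ]
1 [1.  2.5 7.7] [-0.43  1.49 -0.4 ] [ 0.16  0.13 -0.15]
2 [-0.8  1.3 11.4] [-0.42  1.79 -0.9 ] [ 0.12  0.24 -0.32]
3 [-1.5  0.5 12.4] [-0.41  1.94 -1.06] [ 0.05  0.39 -0.29]
[0.55866756 0.03141249 0.03781529] 26.4
```

Side force is near zero at 12.4 N of press. The remaining moments (0.39 pitch, −0.29 yaw) suggest the rear support carries most of the load, so I'll ease the orientation to even it out.

```bash
python3 - <<'E'
from press import *
np.set_printoptions(suppress=True)
c=np.load('c.npy'); M=rot(q)
for i in range(16):
    fx,fy,fz=F(); m=bot.read_moment()-m0
    print(i,np.round([fx,fy,fz],1),m.round(2))
    if abs(fy)<1 and 12<fz<15 and abs(m[1])<.12 and abs(m[2])<.12: break
    if abs(fy)>20 or fz>30: print('stop');break
    w=np.array([0,np.clip(.012*m[1],-.004,.004),np.clip(.012*m[2],-.004,.004)])
    M=R.from_rotvec(w).as_matrix()@M
    c[:2]+=ey*np.clip(.00012*fy,-.0006,.0006)
    c[2]-=np.clip(.0001*(13.5-fz),-.0004,.0005)
    bot.move_linear(c,speed=.01,rotation=quat(M)); bot.wait(.15)
T=rot(bot.read_tool_rot()); print('axis',-T[:,0],'jig',ex,R.from_matrix(M@rot(q).T).as_rotvec())
bot.wait(1); print(np.round(F(),1),bot.read_finger_force(),bot.read_gripper_width(),bot.read_position(),bot.read_clock())
save(bot.camera('wrist'),'w5.png')
save(cv2.resize(np.asarray(bot.camera('top'))[150:260,185:300],None,fx=4,fy=4),'t5.png')
E
```

```text
0 [-1.5  0.5 12.4] [ 0.05  0.39 -0.29]
1 [-1.   1.  12.5] [ 0.07  0.37 -0.28]
2 [-1.9 -0.3 13.2] [-0.    0.36 -0.05]
3 [-2.9  0.8 13. ] [0.02 0.46 0.01]
4 [-2.2 -0.1 14.4] [-0.04  0.49  0.01]
5 [-2.8  0.1 13.6] [-0.04  0.39  0.06]
6 [-2.6  0.2 13.6] [ 0.    0.4  -0.09]
7 [-2.9 -0.5 14.5] [-0.05  0.39  0.02]
8 [-2.6 -0.1 14. ] [ 0.01  0.36 -0.04]
9 [-2.6  0.  13.8] [-0.03  0.36  0.01]
10 [-4.   0.1 13.8] [-0.1   0.37 -0.01]
11 [-4.8  0.1 13.2] [-0.05  0.41  0.  ]
12 [-4.7 -0.4 15.2] [-0.02  0.42  0.01]
13 [-4.5  0.3 14.5] [-0.01  0.42  0.01]
14 [-4.4 -0.2 15.5] [-0.07  0.44  0.  ]
15 [-4.1 -0.  14.6] [-0.14  0.45  0.03]
axis [ 0.99690276 -0.04386236 -0.06527617] jig [ 0.99933786 -0.03638474] [-0.00021542  0.0639997  -0.00720994]
[-4.1 -0.2 15.6] 71.58701777458191 0.4506678760253578 [0.55768878 0.03154726 0.0385196 ] 33.8
```

View pics/w5.png

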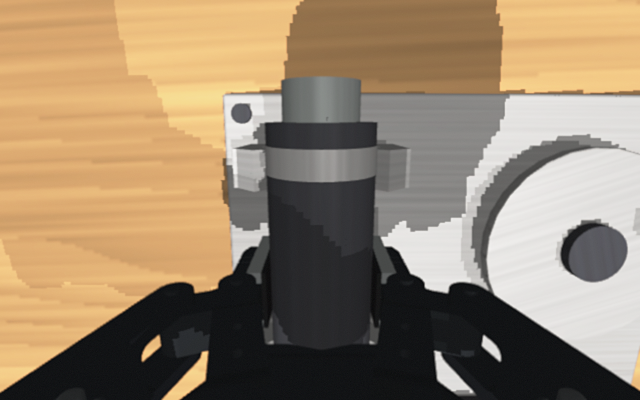

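The moment is reported about a point roughly 0.2 m above the contact. My pitch correction was therefore chasing the fx lever arm, and it tilted the tool nose-down. I'll undo the pitch, keep the yaw trim, and level using the contact-referred moment.

```bash
python3 - <<'E'
from press import *
np.set_printoptions(suppress=True)
c=np.load('c.npy'); c2=np.array(bot.read_position())
M0=R.from_rotvec([0,0,-.0072]).as_matrix()@rot(q)
# back off slightly, restore level tool, and press again
c[:2]=c[:2]@ex*ex+(c2[:2]@ey)*ey   # keep the centred y
bot.move_linear([*c2[:2],c2[2]+.003],speed=.03)
bot.move_linear([*c[:2],c2[2]+.003],speed=.03,rotation=quat(M0)); bot.wait(.3)
print('free',np.round(F(),1),(bot.read_moment()-m0).round(2),bot.read_position())
bot.move_linear([*c[:2],.034],speed=.02,until_force=6); bot.wait(.2); c=np.array(bot.read_position())
for i in range(20):
    fx,fy,fz=F(); m=bot.read_moment()-m0
    print(i,np.round([fx,fy,fz],1),m.round(2),'pitch bal',round(m[1]+.2*fx,2))
    if abs(fy)<.8 and abs(fx)<1.5 and 12<fz<15.5: break
    if abs(fy)>20 or fz>30: print('stop');break
    c[:2]+=ey*np.clip(.00012*fy,-.0006,.0006)+ex*np.clip(.0001*fx,-.0003,.0003)
    c[2]-=np.clip(.0001*(13.5-fz),-.0004,.0005)
    bot.move_linear(c,speed=.01); bot.wait(.15)
T=rot(bot.read_tool_rot()); print('axis',-T[:,0])
bot.wait(.5); print(np.round(F(),1),bot.read_position(),bot.read_clock())
P=bot.read_position(),bot.read_tool_rot(); np.save('w6.npy',np.concatenate(P)); np.save('c.npy',c)
save(bot.camera('wrist'),'w6.png')
save(cv2.resize(np.asarray(bot.camera('scene'))[200:320,310:460],None,fx=5,fy=5,interpolation=cv2.INTER_CUBIC),'s6.png')
E
```

```text
free [ 0.9  0.8 -1.1] [-0.04 -0.02 -0.03] [0.55907476 0.031433   0.04140952]
0 [0.4 1.2 8.6] [-0.02  0.08 -0.04] pitch bal 0.16
1 [-2.3 -0.   9.9] [-0.15  0.49 -0.04] pitch bal 0.04
2 [-2.5 -0.4 12. ] [-0.06  0.66 -0.11] pitch bal 0.15
3 [-1.5  0.2 12.5] [-0.06  0.54 -0.06] pitch bal 0.25
axis [ 0.99904594 -0.04366502 -0.00075361]
[-2.6  0.3 12.8] [0.55920927 0.03160046 0.03764952] 36.9833
```

View pics/s6.png

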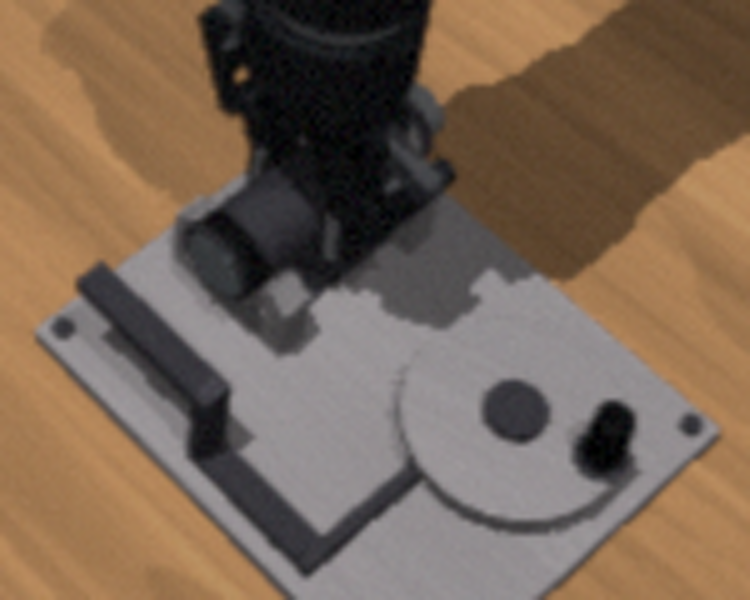

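View pics/w6.png

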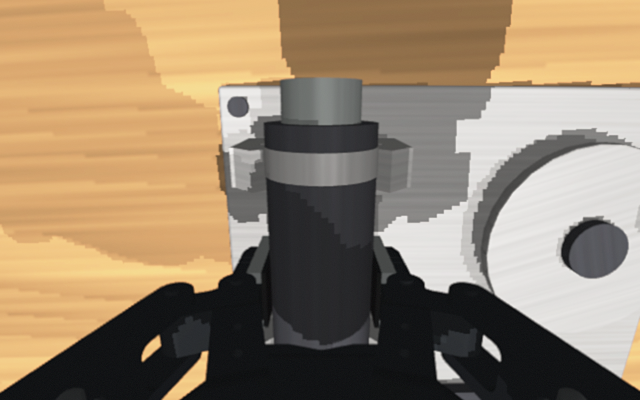

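The glass front points to the guard's end and the barrel lies in the V, clear of the guard. Last I check the axial position against the hub at (597,249), the plate screw and the support edges in this picture.

```bash
python3 - <<'E'
from press import *
d=np.load('w6.npy'); C=cam('wrist',(d[:3],d[3:]))
g=lambda u,z: pix2w(C,u,z)[:2]
hub=g((597,249),.038); sh=g((320,122),.076); lip=[g((232,148),.0577),g((412,147),.0577)]
edge=[g((219,86),.012),g((600,88),.012)]
print('hub jigx 0:',hub@ex,'tcp',d[:2]@ex,'shoulder',sh@ex,'-> tube centre rel hub',(sh@ex+.06-hub@ex))
print('lip rear -.05:',[l@ex+.05 for l in lip],'edge -.075',[e@ex+.075 for e in edge],'t',t@ex)
print('lip mid y',(lip[0]+lip[1])@ey/2,'tcp y',d[:2]@ey, 'shoulder y',sh@ey,'hub y-.13',hub@ey-.13)
print(np.round(F(),1))
E
```

```text
hub jigx 0: 0.557830601544126 tcp 0.5576892233817757 shoulder 0.49644907331696764 -> tube centre rel hub -0.001381528227158424
lip rear -.05: [np.float64(0.5566512607539705), np.float64(0.5567604731135943)] edge -.075 [np.float64(0.5576649906955997), np.float64(0.5592749788774953)] t 0.5584156572345317
lip mid y 0.05215369151775852 tcp y 0.05192622206938032 shoulder y 0.05152743566976046 hub y-.13 0.051792203717143326
[-1.6  0.3 12.8]
```

All references agree: the axial offset is about 1 mm, the barrel is centred across the V, and the press is steady at about 12.8 N. I'm handing it in.

```bash
python3 - <<'E'
from cell import bot
print(bot.close_job(), bot.read_clock())
E
```

```text
the job is handed in; nothing more can be done
the job is handed in; nothing more can be done
```

I handed the job in at about 37 s: the crank was turned to its stop, and the barrel was held centred in the V-block, glass front to the guard's end, pressed at about 12.8 N with almost no side force. The job system gave no verdict.

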